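Lock a blow-off nozzle into a spring-sleeve air coupler

TASK

Fit the blow-off nozzle to the air coupler on the bench: push the coupler's spring sleeve back (down) until it stays back by itself, then take the nozzle (the plug with the slender tip, not the plain blanking plug) from its rack and press it upright into the socket, gently, until it is fully home and the sleeve springs up and locks it; then let go and move clear. Feel your way: never push the sleeve against its stop with more than about 4 kg (40 N) or the nozzle against the coupler with more than about 3 kg (30 N), and leave the blanking plug in the rack and the other things on the bench where they are.

Things in the scene. Friction and masses are not known exactly. Their poses are not given: they have to be found in the camera images.
- coupler: Upright air coupler on a fixed aluminium foot 90 (x) x 80 (y) x 30 mm; origin on its axis at bench level, z up. Sleeve, locking balls and a spring piston sit on an insert that is screwed down 0 to 14 mm, differently each time and not measured (D below). With the sleeve forward the balls bar the bore. Drawing it back lets the piston rise, which moves the balls out and keeps the sleeve back.
- coupler_mouth (a point): Centre of the socket's upper rim, 110 mm above the bench, z up along the bore. Bore 26 mm wide, mouth flared to 34 mm over the top 4 mm; brass rim 44 mm wide, 10 mm tall. The nozzle's end meets the raised piston 29 + D mm below the rim and must push it 11 mm down (4 to 6 N spring, with friction some 8 to 12 N) to a hard stop; shortly before, the sleeve snaps up; then the nozzle may rise by 1 to 2 mm.
- coupler_sleeve (a joint): Travel (m) of the steel sleeve: 0 = forward (up), grows as it is pushed down; hard stop at about 0.0105. Pushed there and let go it returns by some 4 mm and stays at 0.005 to 0.007; pushed less far it may spring up again. Spring 3 N up when forward, 6 N at the stop. Forward, its bottom collar (62 mm wide, 8 mm thick) has its upper face 70 - D mm above the bench; above that the ribbed barrel, 52 mm wide, 29 mm tall.
- nozzle_plug: Blow-off nozzle, brass, about 0.12 kg, 114 mm tall, round; origin at the centre of its lower end, z up to its tip. Nose 24 mm wide up to 53.4 mm, end chamfered, groove 9 to 19 mm up; collar 34 mm wide, 53.4 to 59 mm; ribbed grip 28 mm wide, 59 to 97 mm; slender tip 15 to 10 mm wide up to 114 mm. Hangs upright by its collar in a hole of the rack.
- plug_collar (a point): Centre of the underside of the nozzle's collar, 53.4 mm above its lower end. When the nozzle is home it stands 14 - D mm above the coupler's rim (0 to 14 mm, by the depth of the insert).
- blank_plug: The blanking plug, brass, of the same collar (34 mm wide, 53.4 to 59 mm above its lower end) but with a thinner nose and a short plain round head 32 mm wide, 77 mm tall in all; origin at the centre of its lower end. It hangs in the other hole of the rack and stays there.
- rack: Fixed grey plastic rack, 64 mm (x) by 124 mm (y) and 60 mm tall, origin at the centre of its underside; two holes 29 mm wide and 56 mm deep, 35 mm either side of the centre along its y. The plugs' collars rest on its top. Which plug is in which hole varies.
- cutters: Side cutters lying on the bench, 126 x 48 x 12 mm; bystander.
- flat_driver: Screwdriver lying on the bench, 164 x 15 x 13 mm; bystander.
- board: Circuit board lying on the bench, 46 x 64 x 15 mm; bystander.
- tape: Roll of tape lying flat on the bench, 54 mm wide, 12 mm tall; bystander.
There are look-alikes about, which are no part of the job. What is shaped like the nozzle_plug but blue or pink is not meant.

How it is judged (in metres and radians):
On the way, in this order (a step that is already met when the one before it is completed fails the run):
1. the sleeve is pushed back and held there or caught (value of joint coupler_sleeve above 0.0045 m), for 0.3 s.
2. the nozzle's nose is in the bore while the sleeve is still back (value of joint coupler_sleeve above 0.004 m and horizontal distance between plug_collar and coupler_mouth below 0.004 m and z of plug_collar in the frame of coupler_mouth below 0.034 m), for 0.05 s.
At the end, for the whole second after the job is handed in: The sleeve is forward again (within 1.5 mm), the nozzle is locked in the socket, its collar no more than 18 mm above the rim and within 3 mm of the axis, upright within 0.1 rad and at rest; the blanking plug is still in its hole (moved less than 15 mm) (value of joint coupler_sleeve below 0.0015 m and z of plug_collar in the frame of coupler_mouth below 0.018 m and horizontal distance between plug_collar and coupler_mouth below 0.003 m and angle between the z axis of nozzle_plug and the z axis of coupler_mouth, either way round below 0.1 rad and linear speed of nozzle_plug below 0.02 m/s and distance of blank_plug from where it was at the start of the episode below 0.015 m); the robot touches nothing.
It fails at once if the nozzle is pressed on the coupler with more than 30 N (contact force between nozzle_plug and coupler above 30 N).
It fails at once if the sleeve is pushed against its back stop with more than 40 N (contact force between coupler_sleeve and coupler_stop above 40 N).
It fails at once if the blanking plug is taken out of the rack (distance of blank_plug from where it was at the start of the episode above 0.02 m).
It fails at once if the cutters, screwdriver, circuit board or tape is shifted by more than 30 mm (distance of any of cutters, flat_driver, board, tape from where it was at the start of the episode above 0.03 m).
It also fails if it takes over 54 s, if anything falls off the work surface, if the arm or the gripper's body presses on something with over 40 N, if the wrist force passes 120 N, or if a joint passes its speed limit or range.

ROBOT

A 7-joint arm with a two-finger parallel gripper is mounted at the origin on a cart in front of the work surface, level with it; the furniture and walls round the work are solid. World frame = base frame: x ahead of the robot, y to its left, z up, the work surface at z = 0. Lengths are in m, angles in degrees, forces in N, time in s.
With the tool pointing down it reaches from about 0.4 to 0.875 m from the base axis. Payload 6.5 kg.
Tool frame: the origin (TCP) lies where the fingers leave the gripper's body, on its centre line; the fingertips stand 64 mm ahead of it and the grasp point (between the pads) lies 45 mm ahead of it; z points along the fingers, y is the line along which they close (so a half turn about z gives the same grasp; the last joint's range is limited). The gripper opens to 88 mm and grips with 3 to 60 N. Pads are 18 mm wide; open, the fingers measure 123 mm over their backs; the gripper's body (75 mm by 187 mm) begins 45 mm behind the grasp point.
Start: joints at [63.243, 30.733, -0.252, 88.115, 0.149, 61.152, -4.079], TCP at [0.254, -0.598, 0.303] pointing down, gripper open.
Joint ranges: [-154.64, 154.64], [-21.42, 123.67], [-72.66, 72.17], [13.99, 137.28], [-74.86, 254.86], [10.95, 109.41], [-158.01, 158.01]. Speed limits (degrees/s): [136.94, 136.94, 180, 180, 180, 180, 180].

INTERFACE

Orientations are given as a 3x3 rotation matrix whose columns are the frame's x, y, z axes.
In Python, from rig import arm, imaging gives the robot as it stands.
- The arm moves only by the tool carry_out, never from a script. Its argument "increments" is a list of rows, each an object with "offset": the shift along the tool's x, y, z in m, a list of three; "turn": the turn about the tool's z in rad. A call has 1 to 10 rows; each row is the pose to reach, as a shift and turn from the pose commanded when the call began, along the tool's axes at that moment; what a row does not reach only later rows make up. A row lasts 1/10 s, in which the tool goes at most 50 mm and 8.59 degrees, less where a joint would pass 70% of its speed; a pose out of reach is approached as far as the arm can. A call with a gripper value outside its range is refused whole. "gripper" is the opening, from 0 (shut) to 1 (fully open), set as the call begins (left out, the last holds). The fingers move at their own pace and stop on an object; "grip_force" is the grip in N (left out, the last holds). Time passes only in rows, so rows that repeat a pose let the fingers close. It gives the time, the measured TCP pose, the force, the opening and the grip force at its end, in the units of the state.
- arm.read_state(): the state, without advancing time (a new reading comes with each control period).
- imaging.get_image(name): name is "scene" or "side" or "wrist"; returns (picture, depth): 384x512x3 uint8, red, green, blue; 384x512 float32, m along the optical axis (not along the pixel's ray), 0 where there is no reading.
- imaging.calibration(name): a dict with "intrinsics" (3x3 intrinsics, pixels), "position" and "orientation" of the camera in the world. Camera axes: x right, y down, z forward; pixel columns grow to the right and rows downward; lengths in m; the calibration is good to about 2 mm. The wrist camera is an equidistant fisheye: a pixel r from the principal point sees the ray r / f radians off the axis. A picture is of the moment at which its call begins: read the wrist's pose just before it. calibration takes no time and is no camera call; for the wrist camera it gives the pose at the moment of the call.
- arm.job_done(): hands the job in; it is judged then, once.
The state is a dict: "time_s": time; "qpos": joint angles; "qd": joint speeds; "joint_efforts": joint torques, N m; "ee_pos": TCP position; "eef_rot": TCP orientation; "wrist_force": force on the tool from outside, world axes, zero at the start; "ft_torque": the same for the moment, N m; "gripper_width": finger opening in m; "grasp_force": force on a finger pad.
Only numpy, scipy, OpenCV 4.12 (cv2) and the standard library are available. Lean on these libraries where they do the work, as an engineer would, in place of code of your own. Each camera call takes 0.05 s, during which the arm holds its last target. There are 200 camera calls.

## Working session

There is one attempt and no reset: what is moved stays moved. The work goes in short steps, Python scripts to look and compute and a tool call to move; the robot and the scene stay as the last step left them, time stands still between calls to the robot, and variables do not carry over. Pictures are saved under pics/ and viewed, at most 10 in all, crops included, and the job is handed in when it is done.

Besides the shell and the picture viewer there is one more tool, called as name(argument=value, ...) on one line, values as JSON. carry_out: Moves the arm, as the interface text tells. Its arguments: {"type":"object","properties":{"increments":{"type":"array","items":{"type":"object","properties":{"offset":{"type":"array","items":{"type":"number"}},"turn":{"type":"number"}}}},"gripper":{"type":"number"},"grip_force":{"type":"number"}},"required":["increments"]}

```bash
mkdir -p pics; ls; python3 - <<'E'
from rig import arm, imaging
import cv2,numpy as np
s=arm.read_state();print(s)
for n in("scene","side"):
    p,d=imaging.get_image(n);np.savez(f"{n}0.npz",p=p,d=d)
    c=imaging.calibration(n);print(n,c)
    cv2.imwrite(f"pics/{n}0.png",p[:,:,::-1])
E
```

```text
pics
{'time_s': 0.0, 'qpos': array([63.24330176, 30.77825012, -0.25530355, 88.16895539,  0.14926738,
       61.15222113, -4.07953417]), 'qd': array([-0.02624096,  0.02403286,  0.0163275 ,  0.02022327, -0.0813028 ,
       -0.00917544, -0.0224277 ]), 'joint_efforts': array([-1.13927505e-03, -5.70993984e+01,  9.90062244e-01, -2.51610017e+01,
       -5.63237211e-02,  1.79151690e-02,  2.04137882e-04]), 'ee_pos': array([ 0.25340311, -0.59803208,  0.30184216]), 'eef_rot': array([[ 9.20717746e-01,  3.90228413e-01, -7.86117122e-04],
       [ 3.90229186e-01, -9.20716465e-01,  1.54053760e-03],
       [-1.22629436e-04, -1.72516615e-03, -9.99998504e-01]]), 'wrist_force': array([ 0.38719952, -0.07905881, -0.45634509]), 'ft_torque': array([-0.00243551, -0.02357361, -0.08044001]), 'grasp_force': 0.0, 'gripper_width': 0.08813231113293851}
scene {'intrinsics': array([[348.87242989,   0.        , 259.74772873],
       [  0.        , 348.87242989, 194.33836637],
       [  0.        ,   0.        ,   1.        ]]), 'position': array([-0.26738314,  0.51699459,  0.51752559]), 'orientation': array([[-0.47781483, -0.37013259,  0.79667739],
       [-0.87838629,  0.1895122 , -0.43877403],
       [ 0.01142448, -0.90944323, -0.41567113]])}
side {'intrinsics': array([[381.01945272,   0.        , 249.60763268],
       [  0.        , 381.01945272, 190.63020088],
       [  0.        ,   0.        ,   1.        ]]), 'position': array([0.27803655, 0.74649026, 0.71317057]), 'orientation': array([[-0.93213436, -0.2274491 ,  0.28176665],
       [-0.36185524,  0.61440507, -0.70111852],
       [-0.01365008, -0.75549541, -0.65501173]])}
```

View pics/scene0.png

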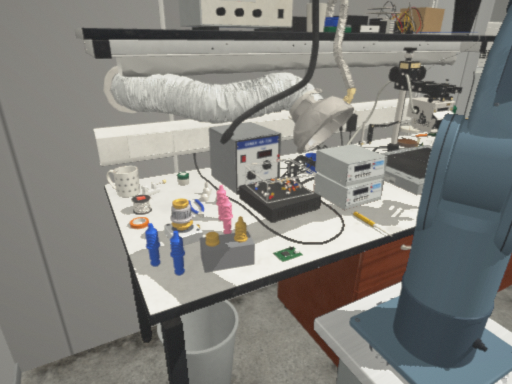

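View pics/side0.png

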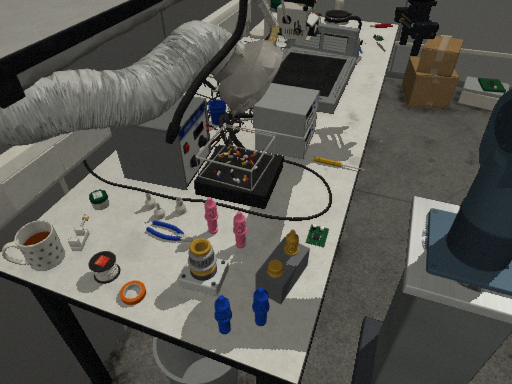

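Side view: the coupler is at about (203,257), with its brass rim at (200,245). The rack is at about (283,270), with one brass plug at (275,268) that is short and round, and another at (292,242) that is taller with a tip. The shapes at (223,314) and (261,306) are blue and those at (211,215) and (240,229) are pink, so they are look-alikes. The nozzle should be the brass plug at (292,242), so I'll confirm it in a crop and measure it.

```bash
cat >h.py <<'E'
import numpy as np
from rig import imaging
def cloud(n,p,d):
    c=imaging.calibration(n);K=c["intrinsics"];v,u=np.mgrid[0:384,0:512]
    P=np.stack([(u-K[0,2])/K[0,0]*d,(v-K[1,2])/K[1,1]*d,d],-1)
    return P@np.array(c["orientation"]).T+c["position"]
def ray(n,u,v,z):
    c=imaging.calibration(n);K=c["intrinsics"];r=np.array(c["orientation"])@[(u-K[0,2])/K[0,0],(v-K[1,2])/K[1,1],1]
    o=np.array(c["position"]);return o+r*(z-o[2])/r[2]
def proj(n,X):
    c=imaging.calibration(n);q=(np.asarray(X)-c["position"])@np.array(c["orientation"]);q=c["intrinsics"]@q;return q[:2]/q[2]
E
python3 - <<'E'
from h import *
import cv2
np.set_printoptions(precision=4,suppress=True)
out=[]
for n,(x0,y0,x1,y1) in (("side",(170,200,330,340)),("scene",(130,175,290,285))):
    f=np.load(n+"0.npz");p,d=f["p"],f["d"];C=cloud(n,p,d)
    hsv=cv2.cvtColor(p,cv2.COLOR_RGB2HSV)
    m=cv2.inRange(hsv,(14,120,80),(28,255,255))
    k,l,st,ce=cv2.connectedComponentsWithStats(m)
    for i in range(1,k):
        if st[i,4]>25 and x0<ce[i,0]<x1 and y0<ce[i,1]<y1:
            q=C[(l==i)&(d>0)];print(n,st[i],ce[i],np.median(q,0),"z",q[:,2].min(),q[:,2].max())
            t=q[q[:,2]>q[:,2].max()-.008];print("   top",t.mean(0),"ctr mid",(t.min(0)+t.max(0))/2)
    # rack : grey, height near .06
    hh=(C[...,2]>.052)&(C[...,2]<.064)&(hsv[...,1]<60);r=np.zeros_like(hh);r[y0:y1,x0:x1]=1
    q=C[hh&r];w=q[(abs(C[hh&r][:,2]-.06)<.003)]
    if n=="side":
        np.save("rk.npy",w)
    print("rack pts",len(w),cv2.minAreaRect((w[:,:2]*1000).astype(np.float32)))
    g=cv2.resize(p[y0:y1,x0:x1,::-1],None,fx=4,fy=4,interpolation=cv2.INTER_CUBIC);out.append(cv2.resize(g,(400,int(g.shape[0]*400/g.shape[1]))))
h=max(o.shape[0] for o in out)
cv2.imwrite("pics/crop.png",np.hstack([cv2.copyMakeBorder(o,0,h-o.shape[0],0,0,0) for o in out]))
E
```

```text
side [284 230  15  26 242] [290.8678 243.8471] [0.3999 0.2123 0.092 ] z 0.05999436735554231 0.12207590244199429
   top [0.4006 0.205  0.1187] ctr mid [0.4008 0.2042 0.1182]
side [190 238  21  19 268] [199.8843 246.5485] [0.574  0.2948 0.1082] z 0.07892045523133029 0.11250560159004763
   top [0.5718 0.2998 0.1088] ctr mid [0.5722 0.2995 0.1085]
side [267 259  16  19 215] [274.3767 268.214 ] [0.4152 0.2781 0.0825] z 0.059534180906076206 0.08638584691779794
   top [0.4156 0.2735 0.0835] ctr mid [0.416  0.272  0.0829]
side [190 264  26  12  89] [203.5281 271.618 ] [0.5594 0.3198 0.0484] z 0.04335804299264345 0.050914229754498885
   top [0.561  0.3162 0.0481] ctr mid [0.5676 0.3087 0.0471]
rack pts 923 ((498.3913879394531, 249.65786743164062), (158.20230102539062, 267.04376220703125), 89.58908081054688)
scene [173 199  15   9 113] [180.0885 203.0177] [0.5722 0.2982 0.1065] z 0.09451755892572733 0.11073581230530283
   top [0.5684 0.2991 0.1072] ctr mid [0.5702 0.2998 0.1068]
scene [235 217  12  25 210] [240.3952 231.0667] [0.391  0.2065 0.0867] z 0.05862353013901078 0.12050293731106893
   top [0.3973 0.2042 0.1166] ctr mid [0.3978 0.204  0.1169]
scene [173 221  20   9  95] [182.4316 225.3684] [0.5542 0.3032 0.0475] z 0.03336176239301436 0.050598786928351625
   top [0.5542 0.3022 0.0475] ctr mid [0.5587 0.2994 0.0468]
scene [206 232  13  14 149] [211.7987 238.745 ] [0.4058 0.2734 0.0784] z 0.06289310920692603 0.08484536465402581
   top [0.4102 0.2724 0.0821] ctr mid [0.4119 0.2721 0.081 ]
rack pts 642 ((609.67041015625, 196.48178100585938), (551.6478271484375, 486.4744873046875), 68.42359161376953)
```

View pics/crop.png

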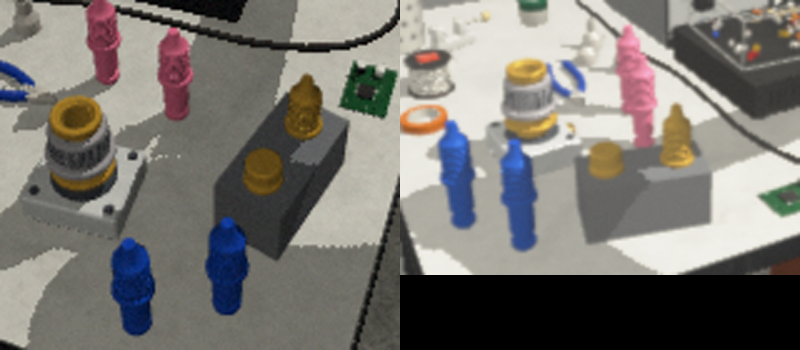

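The crop confirms it: the brass plug with the slender tip, at the right end of the rack, is the nozzle (side 291,244; about x 0.40, y 0.204). The short round one (274,268) is the blank. Next I'll check obstacles and neighbours and refine the axes.

```bash
python3 - <<'E'
from h import *
import cv2
np.set_printoptions(precision=3,suppress=True,linewidth=200)
H=np.zeros((10,13))
for n in("side","scene"):
    f=np.load(n+"0.npz");p,d=f["p"],f["d"];C=cloud(n,p,d)
    hsv=cv2.cvtColor(p,cv2.COLOR_RGB2HSV)
    q=C[d>0];q=q[(q[:,0]>.2)&(q[:,0]<1.2)&(q[:,1]>-.7)&(q[:,1]<.6)&(q[:,2]>-.01)]
    np.maximum.at(H,(((q[:,0]-.2)/.1).astype(int).clip(0,9),((q[:,1]+.7)/.1).astype(int).clip(0,12)),q[:,2])
    for nm,lo,hi in (("blue",(105,150,50),(125,255,255)),("pink",(160,80,100),(179,255,255))):
        m=cv2.inRange(hsv,lo,hi);k,l,st,ce=cv2.connectedComponentsWithStats(m)
        for i in range(1,k):
            if st[i,4]>60:
                t=C[(l==i)&(d>0)];tt=t[t[:,2]>t[:,2].max()-.015];print(n,nm,ce[i],tt.mean(0),t[:,2].max())
    # rack top
    a=C[(abs(C[...,2]-.06)<.003)&(d>0)&(abs(C[...,0]-.41)<.07)&(abs(C[...,1]-.24)<.09)&(hsv[...,1]<60)]
    print("rack",cv2.minAreaRect((a[:,:2]*1000).astype(np.float32)))
    # coupler profile
    b=C[(np.hypot(C[...,0]-.572,C[...,1]-.298)<.034)&(d>0)]
    hs=hsv[(np.hypot(C[...,0]-.572,C[...,1]-.298)<.034)&(d>0)]
    for z in np.arange(.03,.112,.004):
        s=(b[:,2]>=z)&(b[:,2]<z+.004)
        if s.sum()>3: print("%.3f"%z,s.sum(),np.median(hs[s],0),"r",np.percentile(np.hypot(b[s,0]-.572,b[s,1]-.298),[10,50,90]))
print("cols y from -.7");print(H)
E
```

```text
side blue [216.397 109.638] [ 0.829 -0.33   0.07 ] 0.07798339044321279
side blue [167.584 226.071] [0.728 0.195 0.009] 0.013847950856239133
side blue [162.57  234.891] [0.724 0.226 0.009] 0.0132229477993836
side blue [260.428 305.797] [0.416 0.359 0.108] 0.1157433583255646
side blue [222.863 313.892] [0.476 0.401 0.109] 0.11599732290436171
side pink [210.851 214.481] [0.614 0.165 0.108] 0.11584051421338204
side pink [239.311 228.268] [0.531 0.186 0.109] 0.11622962839361639
rack ((408.7359313964844, 236.78793334960938), (126.31104278564453, 65.13345336914062), 78.03913116455078)
0.030 160 [39.  20.  56.5] r [0.023 0.028 0.033]
0.042 16 [ 20.  187.5  95. ] r [0.027 0.028 0.029]
0.046 74 [ 20.  187.5 102. ] r [0.023 0.027 0.029]
0.050 6 [ 19.5 183.   94. ] r [0.024 0.026 0.028]
0.058 9 [17. 18. 78.] r [0.03  0.03  0.031]
0.062 44 [18.  13.  93.5] r [0.028 0.031 0.031]
0.066 105 [12. 12. 96.] r [0.026 0.028 0.031]
0.070 28 [55. 10. 58.] r [0.025 0.026 0.027]
0.074 31 [96. 10. 53.] r [0.025 0.026 0.027]
0.078 42 [72.5 12.5 53.5] r [0.013 0.025 0.027]
0.082 39 [83. 17. 56.] r [0.013 0.026 
[... 1779 characters left out ...]
16 0.012 0.011 0.017 0.121 0.122 0.061 0.005 0.   ]
 [0.056 0.055 0.005 0.168 0.167 0.164 0.005 0.013 0.12  0.121 0.116 0.116 0.   ]
 [0.055 0.057 0.002 0.168 0.327 0.319 0.127 0.127 0.116 0.113 0.113 0.004 0.   ]
 [0.056 0.054 0.    0.567 0.54  0.61  0.366 0.127 0.116 0.03  0.067 0.015 0.   ]
 [0.602 0.6   0.554 0.627 0.615 0.593 0.589 0.61  0.53  0.53  0.53  0.53  0.   ]
 [0.645 0.602 0.588 0.618 0.615 0.621 0.616 0.611 0.611 0.53  0.53  0.528 0.   ]
 [0.621 0.454 0.586 0.453 0.454 0.54  0.542 0.542 0.617 0.53  0.453 0.527 0.   ]
 [0.663 0.656 0.653 0.648 0.543 0.542 0.543 0.541 0.624 0.62  0.615 0.61  0.605]
 [0.    0.    0.    0.    0.    0.    0.    0.    0.    0.    0.    0.    0.   ]]
```

```bash
cat >>h.py <<'E'
from rig import arm
def off(target,cur=None):
    s=arm.read_state();return np.round(s["eef_rot"].T@(np.array(target)-s["ee_pos"]),4)
E
python3 - <<'E'
from h import *
print(off((.40,-.05,.36)),off((.572,.298,.25)))
E
```

```text
[ 0.3488 -0.4475 -0.0574] [ 0.643  -0.7006  0.0529]
```

carry_out(increments=[{"offset": [0.035, -0.036, -0.02], "turn": 0}, {"offset": [0.06, -0.075, -0.045], "turn": 0}, {"offset": [0.09, -0.115, -0.057], "turn": 0}, {"offset": [0.12, -0.155, -0.057], "turn": -0.1}, {"offset": [0.15, -0.192, -0.057], "turn": -0.2}, {"offset": [0.18, -0.231, -0.057], "turn": -0.3}, {"offset": [0.21, -0.269, -0.057], "turn": -0.4}, {"offset": [0.24, -0.308, -0.057], "turn": -0.5}, {"offset": [0.27, -0.346, -0.057], "turn": -0.6}, {"offset": [0.3, -0.385, -0.057], "turn": -0.7}], gripper=0.9)

```text
time_s: 1.1
ee_pos: [0.3795, -0.125, 0.3597]
eef_rot: [[0.449, 0.893, 0.0], [0.893, -0.449, -0.0], [-0.0, 0.0, -1.0]]
wrist_force: [1.3, 0.2, -0.1]
gripper_width: 0.0792
grasp_force: 0.0
```

```bash
python3 - <<'E'
from h import *
s=arm.read_state();print(s["ee_pos"],np.degrees(np.arctan2(*s["eef_rot"][1::-1,1])),off((.572,.298,.25)),s["time_s"],s["qpos"])
E
```

```text
[ 0.37948587 -0.12497061  0.35972578] -26.70544102982788 [ 0.4644 -0.0181  0.1096] 1.1 [ 34.20137097   2.80398315 -22.95492799 118.17988192   1.30021196
  59.23340145 -16.09934764]
```

carry_out(increments=[{"offset": [0.047, -0.002, 0.0], "turn": -0.05}, {"offset": [0.094, -0.004, 0.0], "turn": -0.1}, {"offset": [0.141, -0.006, 0.01], "turn": -0.15}, {"offset": [0.188, -0.008, 0.02], "turn": -0.2}, {"offset": [0.235, -0.01, 0.03], "turn": -0.26}, {"offset": [0.28, -0.012, 0.04], "turn": -0.26}, {"offset": [0.325, -0.013, 0.05], "turn": -0.26}, {"offset": [0.37, -0.015, 0.06], "turn": -0.26}, {"offset": [0.415, -0.017, 0.07], "turn": -0.26}, {"offset": [0.435, -0.018, 0.08], "turn": -0.26}])

```text
time_s: 2.1
ee_pos: [0.5606, 0.2734, 0.2787]
eef_rot: [[0.205, 0.979, -0.001], [0.979, -0.205, 0.002], [0.002, -0.001, -1.0]]
wrist_force: [-1.1, 0.7, 0.3]
gripper_width: 0.0788
grasp_force: 0.0
```

```bash
python3 - <<'E'
from h import *
import cv2
np.set_printoptions(precision=4,suppress=True)
s=arm.read_state();c=imaging.calibration("wrist");p,d=imaging.get_image("wrist")
np.savez("w1.npz",p=p,d=d,pos=c["position"],R=c["orientation"],K=c["intrinsics"])
print(s["ee_pos"],s["eef_rot"][:,1],s["time_s"],s["qpos"],c)
cv2.imwrite("pics/w1.png",p[:,:,::-1])
E
```

```text
[0.5606 0.2734 0.2787] [ 0.9787 -0.2051 -0.0012] 2.1 [ -7.0098  33.5275 -33.1651  92.1518  20.1843  60.3684 -57.7145] {'intrinsics': array([[297.3186,   0.    , 254.6287],
       [  0.    , 297.3186, 194.0609],
       [  0.    ,   0.    ,   1.    ]]), 'position': array([0.5754, 0.3375, 0.361 ]), 'orientation': array([[ 0.9785, -0.1991, -0.0546],
       [-0.2064, -0.9456, -0.2514],
       [-0.0016,  0.2573, -0.9663]])}
```

View pics/w1.png

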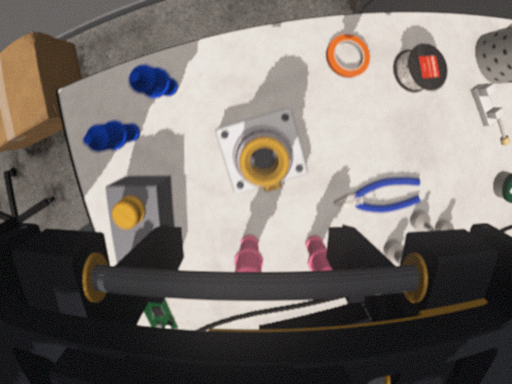

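The wrist view shows the brass rim at about (264,162) and the blanking plug at (128,212). The nozzle is hidden behind the gripper. I'll fit the rim circle on the plane z = 0.11.

```bash
cat >>h.py <<'E'
import cv2
def wray(f,uv,z):
    uv=np.atleast_2d(uv).astype(float);K=f["K"];q=(uv-[K[0,2],K[1,2]])/K[0,0];th=np.hypot(*q.T);
    r=np.stack([q[:,0]/th*np.sin(th),q[:,1]/th*np.sin(th),np.cos(th)],1)@f["R"].T
    return f["pos"]+r*((z-f["pos"][2])/r[:,2])[:,None]
def circ(P):
    A=np.c_[2*P[:,:2],np.ones(len(P))];x=np.linalg.lstsq(A,(P[:,:2]**2).sum(1),rcond=None)[0];return x[0],x[1],np.sqrt(x[2]+x[0]**2+x[1]**2)
def snap(name):
    s=arm.read_state();c=imaging.calibration("wrist");p,d=imaging.get_image("wrist")
    f=dict(p=p,d=d,pos=c["position"],R=c["orientation"],K=c["intrinsics"]);np.savez(name+".npz",**f);return s,f
def brass(p):
    h=cv2.cvtColor(p,cv2.COLOR_RGB2HSV);return cv2.inRange(h,(14,110,90),(28,255,255))
E
python3 - <<'E'
from h import *
np.set_printoptions(precision=4,suppress=True)
f=dict(np.load("w1.npz"));m=brass(f["p"]);m[:110]=0;m[230:]=0;m[:,:220]=0;m[:,310:]=0
cs,hi=cv2.findContours(m,cv2.RETR_CCOMP,cv2.CHAIN_APPROX_NONE)
for c,h in zip(cs,hi[0]):
    if len(c)>20:
        P=wray(f,c[:,0],.110);x=circ(P)
        for _ in range(3):
            e=np.abs(np.hypot(P[:,0]-x[0],P[:,1]-x[1])-x[2]);x=circ(P[e<=np.quantile(e,.8)])
        print("hole" if h[3]>=0 else "outer",len(c),x,np.median(e),c[:,0].mean(0))
print(wray(f,(128,212),.0836))
# depth check
v,u=np.where(m>0);d=f["d"][v,u];K=f["K"];q=(np.c_[u,v]-[K[0,2],K[1,2]])/K[0,0];th=np.hypot(*q.T)
X=np.c_[q/th[:,None]*np.tan(th)[:,None]*d[:,None],d]@f["R"].T+f["pos"]
t=X[(X[:,2]>.104)&(X[:,2]<.116)];print("depth rim",np.median(t,0),(t.min(0)+t.max(0))/2,circ(t[np.hypot(*(t[:,:2]-t[:,:2].mean(0)).T)>.018]))
for u0,v0 in ((240,168),(286,160),(262,140),(244,178)): 
    pass
E
```

```text
outer 145 (np.float64(0.5750000654002988), np.float64(0.2987961014163532), np.float64(0.020735582840989985)) 0.00023756826109349108 [264.3931 162.6276]
hole 77 (np.float64(0.5755103942474749), np.float64(0.3003978365827958), np.float64(0.010941328264151033)) 0.0008636199051799617 [263.974  159.1558]
[[0.4257 0.2736 0.0836]]
depth rim [0.5759 0.2987 0.1095] [0.575  0.297  0.1083] (np.float64(0.5750814568328664), np.float64(0.29794990412864486), np.float64(0.01969108183719196))
```

```bash
python3 - <<'E'
from h import *
print(off((.574,.2988,.155)))
E
```

```text
[0.0262 0.0091 0.1221]
```

carry_out(increments=[{"offset": [0.026, 0.009, 0.02]}, {"offset": [0.026, 0.009, 0.05]}, {"offset": [0.026, 0.009, 0.08]}, {"offset": [0.026, 0.009, 0.105]}, {"offset": [0.026, 0.009, 0.12]}, {"offset": [0.026, 0.009, 0.125]}, {"offset": [0.026, 0.009, 0.13]}, {"offset": [0.026, 0.009, 0.13]}], gripper=0.8)

```text
$.increments[0]: bad value
```

carry_out(increments=[{"offset": [0, 0, 0]}, {"offset": [0, 0, 0]}, {"offset": [0, 0, 0]}, {"offset": [0, 0, 0]}, {"offset": [0, 0, 0]}], gripper=0.4, grip_force=4)

```text
$.increments[0]: bad value
```

carry_out(increments=[{"offset": [0.026, 0.009, 0.02], "turn": 0}, {"offset": [0.026, 0.009, 0.05], "turn": 0}, {"offset": [0.026, 0.009, 0.08], "turn": 0}, {"offset": [0.026, 0.009, 0.105], "turn": 0}, {"offset": [0.026, 0.009, 0.12], "turn": 0}, {"offset": [0.026, 0.009, 0.125], "turn": 0}, {"offset": [0.026, 0.009, 0.13], "turn": 0}, {"offset": [0.026, 0.009, 0.13], "turn": 0}], gripper=0.8)

```text
time_s: 2.95
ee_pos: [0.5751, 0.2926, 0.1502]
eef_rot: [[0.209, 0.978, 0.001], [0.978, -0.209, 0.0], [0.0, 0.001, -1.0]]
wrist_force: [0.9, -0.1, 0.5]
gripper_width: 0.0707
grasp_force: 0.0
```

carry_out(increments=[{"offset": [0, 0, 0], "turn": 0}, {"offset": [0, 0, 0], "turn": 0}])

```text
time_s: 3.15
ee_pos: [0.5752, 0.2929, 0.1507]
eef_rot: [[0.209, 0.978, 0.001], [0.978, -0.209, 0.001], [0.001, 0.001, -1.0]]
wrist_force: [0.1, 0.5, -0.4]
gripper_width: 0.0708
grasp_force: 0.0
```

carry_out(increments=[{"offset": [0.0055, -0.0024, 0], "turn": 0}, {"offset": [0.0055, -0.0024, 0.005], "turn": 0}, {"offset": [0.0055, -0.0024, 0.009], "turn": 0}, {"offset": [0.0055, -0.0024, 0.009], "turn": 0}])

```text
time_s: 3.55
ee_pos: [0.5731, 0.2981, 0.1397]
eef_rot: [[0.208, 0.978, -0.001], [0.978, -0.208, -0.001], [-0.001, -0.001, -1.0]]
wrist_force: [-1.4, -0.1, 0.9]
gripper_width: 0.0706
grasp_force: 0.0
```

carry_out(increments=[{"offset": [0, 0, 0], "turn": 0}, {"offset": [0, 0, 0], "turn": 0}, {"offset": [0, 0, 0], "turn": 0}, {"offset": [0, 0, 0], "turn": 0}, {"offset": [0, 0, 0], "turn": 0}], gripper=0.4, grip_force=5)

```text
time_s: 4.05
ee_pos: [0.5735, 0.2985, 0.1408]
eef_rot: [[0.208, 0.978, -0.0], [0.978, -0.208, -0.0], [-0.0, -0.0, -1.0]]
wrist_force: [-0.1, -0.5, 0.7]
gripper_width: 0.0522
grasp_force: 5.0
```

carry_out(increments=[{"offset": [0, 0, 0], "turn": 0}, {"offset": [0, 0, 0], "turn": 0}, {"offset": [0, 0, 0.001], "turn": 0}, {"offset": [0, 0, 0.002], "turn": 0}, {"offset": [0, 0, 0.003], "turn": 0}, {"offset": [0, 0, 0.004], "turn": 0}], grip_force=25)

```text
time_s: 4.65
ee_pos: [0.5736, 0.2985, 0.1372]
eef_rot: [[0.209, 0.978, 0.0], [0.978, -0.209, -0.0], [-0.0, 0.0, -1.0]]
wrist_force: [-1.4, -0.6, 5.6]
gripper_width: 0.0515
grasp_force: 25.0
```

carry_out(increments=[{"offset": [0, 0, 0.001], "turn": 0}, {"offset": [0, 0, 0.002], "turn": 0}, {"offset": [0, 0, 0.003], "turn": 0}, {"offset": [0, 0, 0.004], "turn": 0}])

```text
time_s: 5.05
ee_pos: [0.5736, 0.2985, 0.1329]
eef_rot: [[0.208, 0.978, -0.0], [0.978, -0.208, -0.0], [-0.0, 0.0, -1.0]]
wrist_force: [-2.1, -1.9, 4.9]
gripper_width: 0.0518
grasp_force: 25.0
```

Sleeve at about 8 mm. Going the last bit in small steps.

carry_out(increments=[{"offset": [0, 0, 0.0007], "turn": 0}, {"offset": [0, 0, 0.0015], "turn": 0}])

```text
time_s: 5.25
ee_pos: [0.5736, 0.2985, 0.1315]
eef_rot: [[0.209, 0.978, 0.0], [0.978, -0.209, -0.0], [-0.0, 0.0, -1.0]]
wrist_force: [-1.0, -1.6, 6.0]
gripper_width: 0.0518
grasp_force: 25.0
```

carry_out(increments=[{"offset": [0, 0, 0.0006], "turn": 0}, {"offset": [0, 0, 0.0006], "turn": 0}])

```text
time_s: 5.45
ee_pos: [0.5736, 0.2985, 0.1309]
eef_rot: [[0.208, 0.978, -0.0], [0.978, -0.208, -0.0], [-0.0, 0.0, -1.0]]
wrist_force: [-2.5, -1.6, 6.5]
gripper_width: 0.0515
grasp_force: 25.0
```

carry_out(increments=[{"offset": [0, 0, 0.0005], "turn": 0}, {"offset": [0, 0, 0.0005], "turn": 0}])

```text
time_s: 5.65
ee_pos: [0.5736, 0.2985, 0.1305]
eef_rot: [[0.208, 0.978, 0.0], [0.978, -0.208, -0.0], [-0.0, 0.0, -1.0]]
wrist_force: [-2.1, -1.4, 5.7]
gripper_width: 0.0517
grasp_force: 25.0
```

carry_out(increments=[{"offset": [0, 0, 0.0005], "turn": 0}, {"offset": [0, 0, 0.0005], "turn": 0}])

```text
time_s: 5.85
ee_pos: [0.5736, 0.2985, 0.1302]
eef_rot: [[0.208, 0.978, 0.0], [0.978, -0.208, -0.0], [-0.0, 0.0, -1.0]]
wrist_force: [-2.2, -2.4, 8.0]
gripper_width: 0.0514
grasp_force: 25.0
```

carry_out(increments=[{"offset": [0, 0, 0.0004], "turn": 0}, {"offset": [0, 0, 0.0004], "turn": 0}])

```text
time_s: 6.05
ee_pos: [0.5736, 0.2986, 0.1301]
eef_rot: [[0.208, 0.978, 0.0], [0.978, -0.208, -0.0], [-0.0, 0.0, -1.0]]
wrist_force: [-3.9, -2.7, 11.0]
gripper_width: 0.0516
grasp_force: 25.0
```

carry_out(increments=[{"offset": [0, 0, 0.0004], "turn": 0}, {"offset": [0, 0, 0.0004], "turn": 0}, {"offset": [0, 0, 0.0004], "turn": 0}])

```text
time_s: 6.35
ee_pos: [0.5736, 0.2985, 0.1301]
eef_rot: [[0.209, 0.978, 0.0], [0.978, -0.209, -0.001], [-0.0, 0.0, -1.0]]
wrist_force: [-4.4, -3.5, 13.3]
gripper_width: 0.052
grasp_force: 25.0
```

carry_out(increments=[{"offset": [0, 0, 0.0], "turn": 0}, {"offset": [0, 0, 0.0], "turn": 0}, {"offset": [0, 0, 0.0], "turn": 0}, {"offset": [0, 0, -0.005], "turn": 0}, {"offset": [0, 0, -0.02], "turn": 0}, {"offset": [0, 0, -0.05], "turn": 0}, {"offset": [0, 0, -0.09], "turn": 0}, {"offset": [0, 0, -0.13], "turn": 0}], gripper=0.8)

```text
time_s: 7.15
ee_pos: [0.5734, 0.2986, 0.2612]
eef_rot: [[0.208, 0.978, 0.0], [0.978, -0.208, 0.0], [0.0, 0.0, -1.0]]
wrist_force: [0.3, 1.0, 1.2]
gripper_width: 0.0709
grasp_force: 0.0
```

```bash
python3 - <<'E'
from h import *
n="scene";p,d=imaging.get_image(n);C=cloud(n,p,d)
r=np.hypot(C[...,0]-.571,C[...,1]-.299);k=(r<.034)&(d>0)
b=C[k];hs=cv2.cvtColor(p,cv2.COLOR_RGB2HSV)[k]
for z in np.arange(.042,.112,.003):
    s=(b[:,2]>=z)&(b[:,2]<z+.003)
    if s.sum()>3: print("%.3f"%z,s.sum(),np.median(hs[s],0),"r",np.percentile(r[k][s],[10,50,90]))
x=cv2.resize(p[175:285,130:290,::-1],(640,440),interpolation=cv2.INTER_CUBIC);cv2.imwrite("pics/c2.png",x)
s=arm.read_state();print(s["ee_pos"],s["time_s"],off((.41,.237,.26)))
E
```

```text
0.042 12 [ 20. 141. 160.] r [0.0249894  0.0272875  0.02850962]
0.045 33 [ 20. 140. 164.] r [0.02250851 0.02631576 0.02828122]
0.048 13 [ 20. 130. 177.] r [0.02414371 0.02569912 0.02774472]
0.051 9 [ 19.  65. 146.] r [0.02682474 0.0278357  0.02904884]
0.054 17 [ 17.  21. 157.] r [0.02744187 0.0291189  0.03059929]
0.057 40 [ 13.   12.  182.5] r [0.02549704 0.02878454 0.03093714]
0.060 40 [ 11.  11. 172.] r [0.02342638 0.02614142 0.02942891]
0.063 19 [ 15.   8. 130.] r [0.02314809 0.02462275 0.02607076]
0.066 16 [ 15.    5.  118.5] r [0.02319183 0.02428153 0.0255385 ]
0.069 18 [ 15.    3.  117.5] r [0.02293275 0.0245238  0.02577117]
0.072 20 [ 15.    4.  115.5] r [0.02290585 0.0246077  0.02577089]
0.075 21 [ 10.   4. 124.] r [0.02323875 0.02438272 0.02614046]
0.078 21 [  0.   3. 119.] r [0.02251077 0.02474844 0.02546256]
0.081 19 [ 15.   5. 124.] r [0.02286983 0.02471582 0.02614315]
0.084 21 [ 13.   9. 145.] r [0.02329258 0.02460454 0.02571319]
0.087 55 [ 15.  14. 185.] r [0.01730088 0.02265212 0.02522384]
0.090 20 [ 19.  71. 157.] r [0.01513811 0.01740816 0.02074966]
0.093 14 [ 20.  137.5 160.5] r [0.01346353 0.01542229 0.01751464]
0.096 15 [ 20. 139. 147.] r [0.01319936 0.01578207 0.01784218]
0.099 16 [ 20. 146. 166.] r [0.01267618 0.01777298 0.0201799 ]
0.102 27 [ 20. 144. 163.] r [0.0135487  0.01864395 0.02129998]
0.105 35 [ 20. 153. 194.] r [0.01352868 0.01831437 0.0212814 ]
0.108 50 [ 20.  150.5 209. ] r [0.01627551 0.01885195 0.02064623]
[0.57588977 0.30069231 0.26876942] 7.2 [-0.0969 -0.149   0.0069]
```

View pics/c2.png

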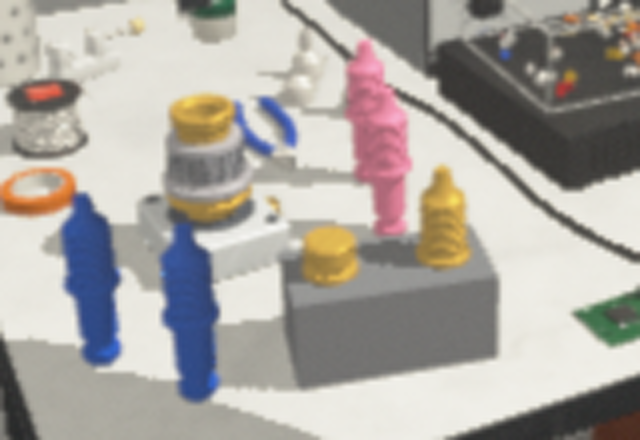

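The crop shows the sleeve staying back: its barrel top is now at about 0.090, was 0.096, with the brass rim above it. Both plugs are untouched in the rack. Now I'll refine the rim from here, then look at the nozzle.

```bash
cat >>h.py <<'E'
def fit(f,box,z,rr):
    m=brass(f["p"]);k=np.zeros_like(m);k[box[1]:box[3],box[0]:box[2]]=255;m&=k
    cs,_=cv2.findContours(m,cv2.RETR_EXTERNAL,cv2.CHAIN_APPROX_NONE);c=max(cs,key=cv2.contourArea)
    P=wray(f,c[:,0],z);x=circ(P)
    for _ in range(4):
        e=np.abs(np.hypot(P[:,0]-x[0],P[:,1]-x[1])-x[2]);x=circ(P[e<=np.quantile(e,.75)])
    print("circle",np.round(x,4),"res",np.median(e),"px",c[:,0].mean(0))
    return m
E
python3 - <<'E'
from h import *
s,f=snap("w2");print(s["ee_pos"]);fit(f,(200,120,320,240),.110,.022)
E
```

```text
[0.57588977 0.30069231 0.26876942]
circle [0.575  0.2982 0.0211] res 0.0002982075696006184 px [251.47142857 199.42857143]
```

carry_out(increments=[{"offset": [-0.034, -0.025, 0], "turn": 0}, {"offset": [-0.068, -0.05, 0], "turn": 0}, {"offset": [-0.102, -0.076, 0], "turn": 0}, {"offset": [-0.136, -0.102, 0], "turn": 0}, {"offset": [-0.17, -0.127, 0], "turn": 0}, {"offset": [-0.17, -0.127, 0], "turn": 0}])

```text
time_s: 7.85
ee_pos: [0.4098, 0.1547, 0.2582]
eef_rot: [[0.21, 0.978, -0.003], [0.978, -0.21, -0.005], [-0.006, -0.002, -1.0]]
wrist_force: [0.8, -0.4, -0.8]
gripper_width: 0.0708
grasp_force: 0.0
```

```bash
python3 - <<'E'
from h import *
s,f=snap("w3");print(s["ee_pos"],s["eef_rot"][:,1]);cv2.imwrite("pics/w3.png",f["p"][...,::-1])
m=brass(f["p"]);k,l,st,ce=cv2.connectedComponentsWithStats(m)
print([(st[i],ce[i].round()) for i in range(1,k) if st[i,4]>100])
E
```

```text
[0.40981201 0.15469485 0.25824786] [ 0.97767191 -0.21012568 -0.00220042]
[(array([   0,    0,  110,  113, 6607], dtype=int32), array([40., 59.])), (array([386,   0,  42,  25, 522], dtype=int32), array([409.,  12.])), (array([ 218,   43,   37,   39, 1132], dtype=int32), array([236.,  62.])), (array([ 218,  121,   37,   38, 1104], dtype=int32), array([236., 140.])), (array([ 95, 255,  12,  48, 229], dtype=int32), array([100., 279.])), (array([403, 255,  12,  48, 198], dtype=int32), array([410., 279.])), (array([400, 301,  78,  20, 395], dtype=int32), array([440., 310.]))]
```

View pics/w3.png

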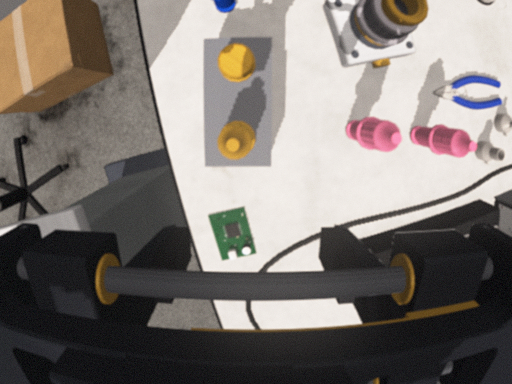

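The wrist view shows the nozzle with its tip at (236,140) and the blanking plug at (236,62). The board is at (232,233), well clear.

```bash
python3 - <<'E'
from h import *
f=dict(np.load("w3.npz"))
fit(f,(205,100,270,165),.0645,.017);fit(f,(205,20,270,90),.075,.017)
m=brass(f["p"]);g=cv2.cvtColor(f["p"],cv2.COLOR_RGB2GRAY)
print("tip",wray(f,(232,144),.1206),arm.read_state()["ee_pos"])
print("x-1mm",off((.4013,.2035,.20)))
E
```

```text
circle [0.4023 0.2003 0.0173] res 0.0005652658763097475 px [235.95192308 139.52884615]
circle [0.4187 0.269  0.0168] res 0.0005612774824372384 px [236.18095238  62.17142857]
tip [[0.40361209 0.20152691 0.1206    ]] [0.41242348 0.15680189 0.25906076]
x-1mm [ 0.0435 -0.0207  0.0589]
```

carry_out(increments=[{"offset": [0.02, -0.01, 0.0], "turn": 0}, {"offset": [0.04, -0.02, 0.02], "turn": 0}, {"offset": [0.041, -0.02, 0.045], "turn": 0}, {"offset": [0.041, -0.02, 0.062], "turn": 0}, {"offset": [0.041, -0.02, 0.062], "turn": 0}, {"offset": [0.041, -0.02, 0.062], "turn": 0}], gripper=0.6)

```text
time_s: 8.5
ee_pos: [0.4035, 0.2038, 0.1973]
eef_rot: [[0.208, 0.978, 0.0], [0.978, -0.208, 0.001], [0.001, 0.0, -1.0]]
wrist_force: [0.5, -0.3, 0.8]
gripper_width: 0.0528
grasp_force: 0.0
```

```bash
python3 - <<'E'
from h import *
s=arm.read_state();print(s["time_s"],s["ee_pos"],off((.401,.201,.130)),s["eef_rot"][:,2])
E
```

```text
8.5 [0.40351047 0.20383902 0.19730702] [-0.0034 -0.0019  0.0673] [ 3.38840117e-04  7.88292197e-04 -9.99999632e-01]
```

carry_out(increments=[{"offset": [-0.003, -0.002, 0.01], "turn": 0}, {"offset": [-0.003, -0.002, 0.025], "turn": 0}, {"offset": [-0.003, -0.002, 0.04], "turn": 0}, {"offset": [-0.003, -0.002, 0.055], "turn": 0}, {"offset": [-0.003, -0.002, 0.063], "turn": 0}, {"offset": [-0.003, -0.002, 0.066], "turn": 0}, {"offset": [-0.003, -0.002, 0.066], "turn": 0}])

```text
time_s: 9.2
ee_pos: [0.4004, 0.2005, 0.1309]
eef_rot: [[0.208, 0.978, 0.0], [0.978, -0.208, 0.0], [0.0, 0.0, -1.0]]
wrist_force: [0.5, -1.1, 0.4]
gripper_width: 0.0527
grasp_force: 0.0
```

carry_out(increments=[{"offset": [0, 0, 0], "turn": 0}, {"offset": [0, 0, 0], "turn": 0}, {"offset": [0, 0, 0], "turn": 0}, {"offset": [0, 0, 0], "turn": 0}, {"offset": [0, 0, 0], "turn": 0}, {"offset": [0, 0, 0], "turn": 0}], gripper=0.15, grip_force=25)

```text
time_s: 9.8
ee_pos: [0.4006, 0.2005, 0.1311]
eef_rot: [[0.209, 0.978, 0.001], [0.978, -0.209, 0.0], [0.0, 0.001, -1.0]]
wrist_force: [-0.2, -0.9, 5.8]
gripper_width: 0.0273
grasp_force: 25.0
```

carry_out(increments=[{"offset": [0, 0, -0.005], "turn": 0}, {"offset": [0, 0, -0.015], "turn": 0}, {"offset": [0, 0, -0.03], "turn": 0}, {"offset": [0, 0, -0.05], "turn": 0}, {"offset": [0, 0, -0.075], "turn": 0}, {"offset": [0, 0, -0.1], "turn": 0}, {"offset": [0, 0, -0.125], "turn": 0}, {"offset": [0, 0, -0.14], "turn": 0}, {"offset": [0, 0, -0.15], "turn": 0}, {"offset": [0, 0, -0.15], "turn": 0}])

```text
time_s: 10.8
ee_pos: [0.4006, 0.2006, 0.2819]
eef_rot: [[0.209, 0.978, 0.002], [0.978, -0.209, 0.001], [0.001, 0.002, -1.0]]
wrist_force: [0.4, -0.6, -1.1]
gripper_width: 0.0277
grasp_force: 25.0
```

```bash
python3 - <<'E'
from h import *
s,f=snap("w4");print(s["time_s"],s["ee_pos"],s["gripper_width"],s["wrist_force"],off((.5735,.2985,.28)));
w=f["p"][...,::-1]
sd=imaging.get_image("side")[0][...,::-1]
cv2.imwrite("pics/w4.png",np.hstack([cv2.resize(w[130:330,150:370],(400,364)),cv2.resize(sd[170:300,220:363],(400,364))]))
E
```

```text
10.8 [0.40062399 0.20061377 0.28194881] 0.02768228439467408 [ 0.41822097 -0.55186298 -1.06943811] [0.1322 0.1489 0.0011]
```

View pics/w4.png

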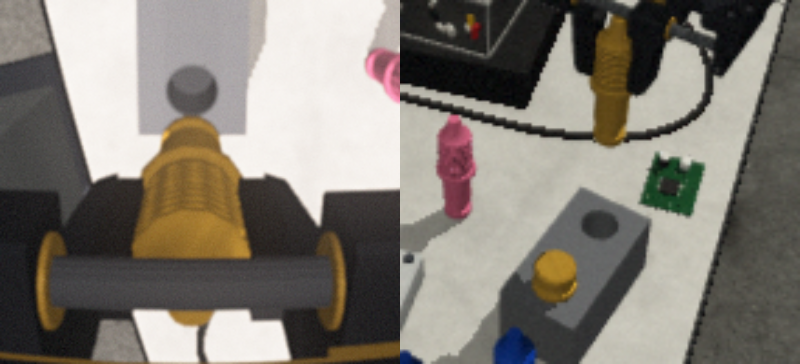

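The left crop (wrist) shows the nozzle held upright between the fingers, nose end near wrist pixel (254,196). The right crop (side) shows its hole empty and the blanking plug still in place. I'll measure the nose end relative to the TCP.

```bash
python3 - <<'E'
from h import *
np.set_printoptions(precision=4,suppress=True)
f=dict(np.load("w4.npz"));m=brass(f["p"]);m[:150]=0;m[222:]=0;m[:,:215]=0;m[:,300:]=0
cs,_=cv2.findContours(m,cv2.RETR_EXTERNAL,cv2.CHAIN_APPROX_NONE);c=max(cs,key=cv2.contourArea)[:,0]
y0=c[:,1].min();print("top",y0)
a=c[c[:,1]<y0+9];print(a[:,0].min(),a[:,0].max())
for z in (.1574,.1594):
    P=wray(f,a,z);x=circ(P);print(z,x)
    R=np.array([[.209,.978],[.978,-.209]]);T=np.array([.4006,.2006])
    print(" nose ctr rel tool x,y:",(np.array(x[:2])-T)@R," apex rel x",((P[:,:2]-T)@R)[:,0].max())
# rim in w2 relative to tool as w2 TCP
E
```

```text
top 194
240 268
0.1574 (np.float64(0.4015485988194226), np.float64(0.19962607587256243), np.float64(0.011231806134537862))
 nose ctr rel tool x,y: [-0.0008  0.0011]  apex rel x 0.010621993640348567
0.1594 (np.float64(0.4016828829927319), np.float64(0.20025669817687866), np.float64(0.011123141320636023))
 nose ctr rel tool x,y: [-0.0001  0.0011]  apex rel x 0.011156745527376605
```

carry_out(increments=[{"offset": [0.02, 0.022, 0], "turn": 0}, {"offset": [0.046, 0.052, 0], "turn": 0}, {"offset": [0.075, 0.084, 0], "turn": 0}, {"offset": [0.105, 0.118, 0], "turn": 0}, {"offset": [0.125, 0.14, 0], "turn": 0}, {"offset": [0.1324, 0.1488, 0], "turn": 0}, {"offset": [0.1324, 0.1488, 0], "turn": 0}, {"offset": [0.1324, 0.1488, 0], "turn": 0}, {"offset": [0.1324, 0.1488, 0], "turn": 0}])

```text
time_s: 11.8
ee_pos: [0.5725, 0.2984, 0.2802]
eef_rot: [[0.208, 0.978, -0.001], [0.978, -0.208, -0.001], [-0.001, -0.001, -1.0]]
wrist_force: [-0.5, -0.8, -1.0]
gripper_width: 0.0272
grasp_force: 25.0
```

```bash
python3 - <<'E'
from h import *
s,f=snap("w5");print(s["time_s"],s["ee_pos"],s["wrist_force"],s["eef_rot"],off((.5738,.299,.242)));
sd=imaging.get_image("side")[0][...,::-1]
sc=imaging.get_image("scene")[0][...,::-1]
w=f["p"][...,::-1]
cv2.imwrite("pics/w5.png",np.hstack([cv2.resize(w[130:330,200:310],(260,473)),cv2.resize(sd[190:290,175:230],(260,473)),cv2.resize(sc[140:240,153:208],(260,473))]))
E
```

```text
11.8 [0.57246205 0.29837826 0.28023815] [-0.49158398 -0.78653253 -1.02827626] [[ 0.20802278  0.97812314 -0.00128505]
 [ 0.97812308 -0.2080242  -0.00108784]
 [-0.00133136 -0.00103064 -0.99999858]] [0.0009 0.001  0.0386]
```

View pics/w5.png

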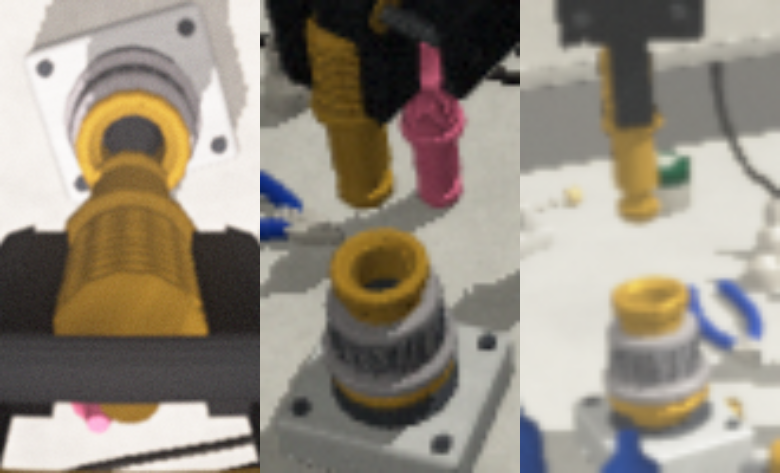

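The three crops (wrist, side, scene) show the nose upright above the rim and lined up with it, and the sleeve still back. Descending in steps, watching the force.

carry_out(increments=[{"offset": [0.0005, 0.0005, 0.01], "turn": 0}, {"offset": [0.0005, 0.0005, 0.02], "turn": 0}, {"offset": [0.0005, 0.0005, 0.03], "turn": 0}, {"offset": [0.0005, 0.0005, 0.037], "turn": 0}, {"offset": [0.0005, 0.0005, 0.04], "turn": 0}, {"offset": [0.0005, 0.0005, 0.04], "turn": 0}, {"offset": [0.0005, 0.0005, 0.04], "turn": 0}])

```text
time_s: 12.65
ee_pos: [0.5742, 0.2995, 0.241]
eef_rot: [[0.208, 0.978, 0.0], [0.978, -0.208, 0.0], [0.0, 0.0, -1.0]]
wrist_force: [0.5, -0.4, -1.3]
gripper_width: 0.0271
grasp_force: 25.0
```

carry_out(increments=[{"offset": [0, 0, 0.001], "turn": 0}, {"offset": [0, 0, 0.002], "turn": 0}, {"offset": [0, 0, 0.003], "turn": 0}, {"offset": [0, 0, 0.004], "turn": 0}])

```text
time_s: 13.05
ee_pos: [0.5741, 0.2993, 0.2368]
eef_rot: [[0.208, 0.978, 0.0], [0.978, -0.208, 0.0], [0.0, 0.0, -1.0]]
wrist_force: [0.4, -0.2, -1.8]
gripper_width: 0.0278
grasp_force: 25.0
```

carry_out(increments=[{"offset": [0, -0.0003, 0.001], "turn": 0}, {"offset": [0, -0.0003, 0.002], "turn": 0}, {"offset": [0, -0.0003, 0.003], "turn": 0}, {"offset": [0, -0.0003, 0.004], "turn": 0}])

```text
time_s: 13.45
ee_pos: [0.5738, 0.2993, 0.2327]
eef_rot: [[0.208, 0.978, -0.0], [0.978, -0.208, -0.0], [-0.0, 0.0, -1.0]]
wrist_force: [0.6, -0.3, -1.1]
gripper_width: 0.0272
grasp_force: 25.0
```

carry_out(increments=[{"offset": [0, 0, 0.0007], "turn": 0}, {"offset": [0, 0, 0.0014], "turn": 0}, {"offset": [0, 0, 0.0021], "turn": 0}])

```text
time_s: 13.75
ee_pos: [0.5738, 0.2994, 0.2306]
eef_rot: [[0.208, 0.978, -0.0], [0.978, -0.208, 0.0], [-0.0, -0.0, -1.0]]
wrist_force: [-0.4, 0.4, -0.9]
gripper_width: 0.0272
grasp_force: 25.0
```

Nose at about 0.106 with no contact. Continuing.

carry_out(increments=[{"offset": [0, 0, 0.0007], "turn": 0}, {"offset": [0, 0, 0.0014], "turn": 0}, {"offset": [0, 0, 0.0021], "turn": 0}, {"offset": [0, 0, 0.0028], "turn": 0}])

```text
time_s: 14.15
ee_pos: [0.5738, 0.2993, 0.2279]
eef_rot: [[0.208, 0.978, 0.0], [0.978, -0.208, -0.0], [-0.0, 0.0, -1.0]]
wrist_force: [0.1, -0.6, 0.7]
gripper_width: 0.027
grasp_force: 25.0
```

carry_out(increments=[{"offset": [0, 0, 0.001], "turn": 0}, {"offset": [0, 0, 0.002], "turn": 0}, {"offset": [0, 0, 0.003], "turn": 0}, {"offset": [0, 0, 0.004], "turn": 0}])

```text
time_s: 14.55
ee_pos: [0.5737, 0.299, 0.2235]
eef_rot: [[0.209, 0.978, -0.0], [0.978, -0.209, -0.001], [-0.001, -0.0, -1.0]]
wrist_force: [-0.7, -1.5, -0.7]
gripper_width: 0.0271
grasp_force: 25.0
```

carry_out(increments=[{"offset": [-0.0003, 0, 0.001], "turn": 0}, {"offset": [-0.0003, 0, 0.002], "turn": 0}, {"offset": [-0.0003, 0, 0.003], "turn": 0}, {"offset": [-0.0003, 0, 0.004], "turn": 0}, {"offset": [-0.0003, 0, 0.005], "turn": 0}, {"offset": [-0.0003, 0, 0.006], "turn": 0}])

```text
time_s: 15.15
ee_pos: [0.5737, 0.299, 0.2178]
eef_rot: [[0.209, 0.978, -0.0], [0.978, -0.209, -0.0], [-0.0, -0.0, -1.0]]
wrist_force: [0.1, -2.4, 0.5]
gripper_width: 0.0275
grasp_force: 25.0
```

carry_out(increments=[{"offset": [0, 0, 0.001], "turn": 0}, {"offset": [0, 0, 0.002], "turn": 0}, {"offset": [0, 0, 0.003], "turn": 0}, {"offset": [0, 0, 0.004], "turn": 0}, {"offset": [0, 0, 0.005], "turn": 0}, {"offset": [0, 0, 0.006], "turn": 0}])

```text
time_s: 15.75
ee_pos: [0.5737, 0.299, 0.2118]
eef_rot: [[0.208, 0.978, 0.0], [0.978, -0.208, -0.0], [-0.0, 0.0, -1.0]]
wrist_force: [-0.6, -1.6, -0.3]
gripper_width: 0.0276
grasp_force: 25.0
```

carry_out(increments=[{"offset": [-0.0003, 0, 0.001], "turn": 0}, {"offset": [-0.0003, 0, 0.002], "turn": 0}, {"offset": [-0.0003, 0, 0.003], "turn": 0}, {"offset": [-0.0003, 0, 0.004], "turn": 0}, {"offset": [-0.0003, 0, 0.005], "turn": 0}, {"offset": [-0.0003, 0, 0.006], "turn": 0}])

```text
time_s: 16.35
ee_pos: [0.5736, 0.2987, 0.2058]
eef_rot: [[0.208, 0.978, -0.0], [0.978, -0.208, -0.0], [-0.0, -0.0, -1.0]]
wrist_force: [0.3, -1.7, 0.5]
gripper_width: 0.0274
grasp_force: 25.0
```

carry_out(increments=[{"offset": [0, 0, 0.001], "turn": 0}, {"offset": [0, 0, 0.002], "turn": 0}, {"offset": [0, 0, 0.003], "turn": 0}, {"offset": [0, 0, 0.004], "turn": 0}])

```text
time_s: 16.75
ee_pos: [0.5738, 0.2989, 0.2029]
eef_rot: [[0.209, 0.978, 0.001], [0.978, -0.209, -0.0], [0.0, 0.001, -1.0]]
wrist_force: [-3.3, -4.6, 11.1]
gripper_width: 0.0271
grasp_force: 25.0
```

carry_out(increments=[{"offset": [-0.0003, 0, 0.0007], "turn": 0}, {"offset": [-0.0003, 0, 0.0014], "turn": 0}])

```text
time_s: 16.95
ee_pos: [0.5738, 0.2988, 0.202]
eef_rot: [[0.208, 0.978, 0.001], [0.978, -0.208, 0.0], [0.0, 0.001, -1.0]]
wrist_force: [-4.0, -4.2, 11.2]
gripper_width: 0.0275
grasp_force: 25.0
```

carry_out(increments=[{"offset": [0, 0, 0.0007], "turn": 0}, {"offset": [0, 0, 0.0014], "turn": 0}])

```text
time_s: 17.15
ee_pos: [0.5738, 0.2988, 0.2007]
eef_rot: [[0.209, 0.978, 0.001], [0.978, -0.209, 0.0], [0.0, 0.001, -1.0]]
wrist_force: [-4.1, -3.7, 11.4]
gripper_width: 0.0275
grasp_force: 25.0
```

carry_out(increments=[{"offset": [-0.0002, -0.0002, 0.0007], "turn": 0}, {"offset": [-0.0002, -0.0002, 0.0014], "turn": 0}, {"offset": [-0.0002, -0.0002, 0.002], "turn": 0}])

```text
time_s: 17.45
ee_pos: [0.5737, 0.2986, 0.1987]
eef_rot: [[0.209, 0.978, 0.001], [0.978, -0.209, 0.0], [0.001, 0.001, -1.0]]
wrist_force: [-3.2, -2.8, 9.8]
gripper_width: 0.0272
grasp_force: 25.0
```

carry_out(increments=[{"offset": [-0.0002, -0.0002, 0.0007], "turn": 0}, {"offset": [-0.0002, -0.0002, 0.0014], "turn": 0}])

```text
time_s: 17.65
ee_pos: [0.5735, 0.2984, 0.197]
eef_rot: [[0.209, 0.978, 0.001], [0.978, -0.209, 0.0], [0.001, 0.001, -1.0]]
wrist_force: [-0.9, -3.8, 8.2]
gripper_width: 0.0271
grasp_force: 25.0
```

carry_out(increments=[{"offset": [0, 0, 0.0007], "turn": 0}, {"offset": [0, 0, 0.0014], "turn": 0}])

```text
time_s: 17.85
ee_pos: [0.5735, 0.2984, 0.1954]
eef_rot: [[0.209, 0.978, 0.001], [0.978, -0.209, 0.0], [0.001, 0.001, -1.0]]
wrist_force: [-1.3, -2.8, 6.0]
gripper_width: 0.0273
grasp_force: 25.0
```

carry_out(increments=[{"offset": [-0.0002, 0, 0.0005], "turn": 0}, {"offset": [-0.0002, 0, 0.001], "turn": 0}])

```text
time_s: 18.05
ee_pos: [0.5733, 0.2981, 0.1934]
eef_rot: [[0.209, 0.978, 0.001], [0.978, -0.209, 0.0], [0.001, 0.001, -1.0]]
wrist_force: [0.1, -1.7, 3.5]
gripper_width: 0.0271
grasp_force: 25.0
```

carry_out(increments=[{"offset": [0, 0, 0.0005], "turn": 0}, {"offset": [0, 0, 0.001], "turn": 0}])

```text
time_s: 18.25
ee_pos: [0.5734, 0.2982, 0.1929]
eef_rot: [[0.208, 0.978, 0.001], [0.978, -0.208, 0.0], [0.001, 0.001, -1.0]]
wrist_force: [-1.0, -1.9, 6.1]
gripper_width: 0.0271
grasp_force: 25.0
```

carry_out(increments=[{"offset": [0, 0, 0.0005], "turn": 0}, {"offset": [0, 0, 0.0005], "turn": 0}])

```text
time_s: 18.45
ee_pos: [0.5734, 0.2982, 0.1924]
eef_rot: [[0.208, 0.978, 0.001], [0.978, -0.208, 0.0], [0.001, 0.001, -1.0]]
wrist_force: [-2.0, -2.8, 5.5]
gripper_width: 0.0273
grasp_force: 25.0
```

carry_out(increments=[{"offset": [0, 0, 0.0005], "turn": 0}, {"offset": [0, 0, 0.0005], "turn": 0}])

```text
time_s: 18.65
ee_pos: [0.5734, 0.2982, 0.1921]
eef_rot: [[0.209, 0.978, 0.001], [0.978, -0.209, 0.0], [0.001, 0.001, -1.0]]
wrist_force: [-0.5, -1.8, 7.5]
gripper_width: 0.0273
grasp_force: 25.0
```

carry_out(increments=[{"offset": [0, 0, 0.0005], "turn": 0}, {"offset": [0, 0, 0.0005], "turn": 0}])

```text
time_s: 18.85
ee_pos: [0.5735, 0.2983, 0.1921]
eef_rot: [[0.209, 0.978, 0.001], [0.978, -0.209, 0.0], [0.001, 0.001, -1.0]]
wrist_force: [-1.7, -4.6, 10.4]
gripper_width: 0.0273
grasp_force: 25.0
```

```bash
python3 - <<'E'
from h import *
for n,c in (("scene",(.571,.299)),("side",(.572,.298))):
    p,d=imaging.get_image(n);C=cloud(n,p,d)
    r=np.hypot(C[...,0]-c[0],C[...,1]-c[1]);k=(r<.036)&(d>0)
    b=C[k];hs=cv2.cvtColor(p,cv2.COLOR_RGB2HSV)[k]
    for z in np.arange(.05,.108,.003):
        s=(b[:,2]>=z)&(b[:,2]<z+.003)
        if s.sum()>3: print("%.3f"%z,s.sum(),np.median(hs[s],0)[1:],"r",np.percentile(r[k][s],[50,90]).round(4))
E
```

```text
0.050 9 [111. 148.] r [0.0177 0.0233]
0.059 16 [ 53.5 148. ] r [0.0289 0.0299]
0.062 24 [ 18.  170.5] r [0.0298 0.0307]
0.065 52 [ 11. 180.] r [0.0273 0.0302]
0.068 21 [ 10. 148.] r [0.0242 0.0252]
0.071 14 [  6.  127.5] r [0.0249 0.0267]
0.074 27 [  4. 125.] r [0.0248 0.0265]
0.077 15 [  4. 118.] r [0.0248 0.0253]
0.080 23 [  4. 124.] r [0.0247 0.0261]
0.083 18 [  4. 123.] r [0.0249 0.0259]
0.086 21 [  4. 124.] r [0.0243 0.0259]
0.089 21 [  5. 134.] r [0.0244 0.0256]
0.092 27 [ 10. 171.] r [0.0243 0.0258]
0.095 44 [ 15. 175.] r [0.0215 0.0244]
0.098 8 [106.  154.5] r [0.0179 0.0197]
0.101 14 [139. 148.] r [0.0203 0.0212]
0.104 24 [146. 174.] r [0.0202 0.0215]
0.107 47 [152. 188.] r [0.018  0.0206]
0.050 15 [185. 104.] r [0.0265 0.0293]
0.059 13 [14. 90.] r [0.0301 0.0308]
0.062 28 [14.  97.5] r [0.0307 0.0317]
0.065 87 [ 11. 105.] r [0.0284 0.031 ]
0.068 40 [11. 91.] r [0.0272 0.0304]
0.071 20 [ 8.5 53.5] r [0.0256 0.0268]
0.074 20 [ 9. 58.] r [0.0259 0.0271]
0.077 29 [11. 53.] r [0.0258 0.0267]
0.080 21 [10. 54.] r [0.0255 0.027 ]
0.083 26 [ 9.  57.5] r [0.0258 0.0266]
0.086 16 [10. 57.] r [0.0263 0.0271]
0.089 29 [10. 67.] r [0.026 0.027]
0.092 39 [11. 92.] r [0.0252 0.0265]
0.095 88 [14. 97.] r [0.0229 0.0251]
0.098 4 [15.5 93.5] r [0.0226 0.025 ]
0.101 9 [171.  88.] r [0.0216 0.0221]
0.104 34 [192.5  90. ] r [0.0214 0.0229]
0.107 65 [191. 103.] r [0.0197 0.0224]
```

The sleeve is back up (barrel top at 0.097) and the piston stop has been felt. I'll give a small tug to confirm the lock.

carry_out(increments=[{"offset": [0, 0, -0.001], "turn": 0}, {"offset": [0, 0, -0.002], "turn": 0}, {"offset": [0, 0, -0.003], "turn": 0}, {"offset": [0, 0, -0.0035], "turn": 0}, {"offset": [0, 0, -0.0035], "turn": 0}])

```text
time_s: 19.45
ee_pos: [0.573, 0.2979, 0.1937]
eef_rot: [[0.208, 0.978, -0.001], [0.978, -0.208, -0.0], [-0.0, -0.0, -1.0]]
wrist_force: [1.2, -0.6, -3.3]
gripper_width: 0.0273
grasp_force: 25.0
```

carry_out(increments=[{"offset": [0, 0, -0.001], "turn": 0}, {"offset": [0, 0, -0.0015], "turn": 0}, {"offset": [0, 0, -0.0015], "turn": 0}])

```text
time_s: 19.75
ee_pos: [0.5726, 0.2975, 0.1946]
eef_rot: [[0.208, 0.978, -0.002], [0.978, -0.208, -0.001], [-0.001, -0.001, -1.0]]
wrist_force: [2.4, -0.2, -12.6]
gripper_width: 0.0274
grasp_force: 25.0
```

Locked: it resists 11 N after about 2 mm of play. Relaxing, then letting go and moving clear.

carry_out(increments=[{"offset": [0, 0, 0.001], "turn": 0}, {"offset": [0, 0, 0.0015], "turn": 0}, {"offset": [0, 0, 0.0015], "turn": 0}])

```text
time_s: 20.05
ee_pos: [0.5728, 0.2979, 0.1942]
eef_rot: [[0.208, 0.978, -0.0], [0.978, -0.208, -0.0], [-0.0, -0.0, -1.0]]
wrist_force: [1.5, -1.0, -8.1]
gripper_width: 0.0272
grasp_force: 25.0
```

carry_out(increments=[{"offset": [0, 0, 0], "turn": 0}, {"offset": [0, 0, 0], "turn": 0}, {"offset": [0, 0, 0], "turn": 0}, {"offset": [0, 0, 0], "turn": 0}, {"offset": [0, 0, -0.01], "turn": 0}, {"offset": [0, 0, -0.03], "turn": 0}, {"offset": [0, 0, -0.06], "turn": 0}, {"offset": [0, 0, -0.1], "turn": 0}, {"offset": [0, 0, -0.12], "turn": 0}, {"offset": [0, 0, -0.12], "turn": 0}], gripper=0.7)

```text
time_s: 21.05
ee_pos: [0.5742, 0.2993, 0.3188]
eef_rot: [[0.208, 0.978, 0.006], [0.978, -0.208, 0.004], [0.005, 0.005, -1.0]]
wrist_force: [1.0, -0.2, -0.4]
gripper_width: 0.0617
grasp_force: 0.0
```

```bash
python3 - <<'E'
from h import *
p,d=imaging.get_image("side");q=imaging.get_image("scene")[0]
C=cloud("side",p,d);m=(brass(p)>0)&(d>0)&(np.hypot(C[...,0]-.573,C[...,1]-.298)<.03);print("top",C[m][:,2].max())
print(arm.read_state()["ee_pos"])
cv2.imwrite("pics/end.png",np.hstack([cv2.resize(p[200:310,170:330,::-1],(400,275)),cv2.resize(q[170:280,130:290,::-1],(400,275))]))
E
```

```text
top 0.34675601981828946
[0.57297552 0.29789813 0.31452421]
```

View pics/end.png

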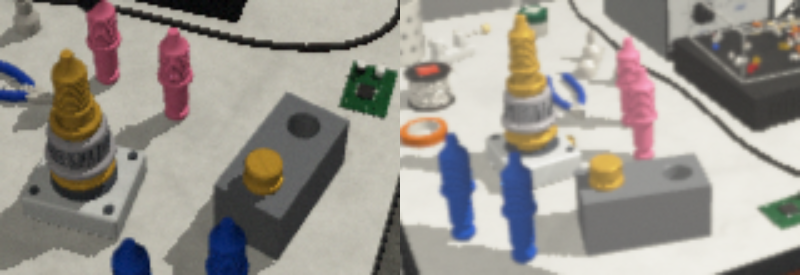

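The final crops show the nozzle standing upright in the coupler with the sleeve forward. The blanking plug is still in the rack, the bystanders haven't moved, and the gripper is clear.

```bash
python3 -c "
from rig import arm
print(arm.job_done())"
```

```text
the job is handed in; nothing more can be done
None
```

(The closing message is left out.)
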